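# Slide a tall battery box up to its charging dock by pushing its tray

## Robot

A 7-joint arm with a two-finger parallel gripper is mounted at the origin on a cart in front of the work surface, level with it; the furniture and walls round the work are solid. World frame = base frame: x ahead of the robot, y to its left, z up, the work surface at z = 0. Lengths are in m, angles in rad, forces in N, time in s.
With the tool pointing down it reaches from about 0.35 to 0.9 m from the base axis. Payload 8.1 kg.
Tool frame: the origin (TCP) lies on the centre line of the jaws, within the pads' length; the fingertips stand 19 mm ahead of it and the grasp point (between the pads) is the TCP; z points along the fingers, y is the direction in which the jaws open and shut (so a half turn about z gives the same grasp; the last joint's range is limited). The gripper opens to 92 mm and grips with 3 to 60 N. Pads are 19 mm wide; open, the fingers measure 130 mm over their backs; the gripper's body (75 mm by 190 mm) begins 47 mm behind the grasp point.
Start: joints at [-1.291, 0.434, 0.025, 1.573, -0.012, 1.134, -0.075], TCP at [0.233, 0.58, 0.208] pointing down, gripper open.
Joint ranges: [-2.62, 2.62], [-0.44, 2.09], [-1.27, 1.32], [0.08, 2.57], [-1.32, 4.46], [0.12, 2], [-2.74, 2.74]. Speed limits (rad/s): [2.22, 2.22, 3.01, 3.01, 3.14, 3.14, 3.14].

## Interface

Orientations are given as a rotation vector (axis times angle).
In Python, from cell import monitor, imaging, workorder, outline_of gives the robot as it stands.
- The arm moves only by the tool move_arm, never from a script. Its argument "series" is a list of rows, each a list of 6 numbers: the shift along the world's x, y, z in cm, then the turn, a rotation vector about the world's x, y, z in degrees. A call has 1 to 8 rows; each row shifts and turns the commanded pose from where the row before left it; what a row does not reach is not made up. A row lasts 1/10 s, in which the tool goes at most 50 mm and 8.59 degrees, less where a joint would pass 70% of its speed; a pose out of reach is approached as far as the arm can. A call with a gripper value outside its range is refused whole. "grip" is the opening, from 0 (shut) to 1 (fully open), set as the call begins (left out, the last holds). The fingers move at their own pace and stop on an object; "force" is the grip in N (left out, the last holds). Time passes only in rows, so rows that do not move let the fingers close. It gives the time, the measured TCP pose, the force and the opening at its end, in the units of the state.
- monitor.observe(): the state, without advancing time (a new reading comes with each control period).
- imaging.get_image(name): name is "side" or "top" or "wrist"; returns a dict with "color" (400x640x3 uint8, red, green, blue), "fx", "fy", "cx", "cy" (pixels), "dist_coeffs" ([k1, k2, p1, p2, k3] as OpenCV has them; the pictures are not rectified), "rvec" (rotation vector, rad) and "tvec" (3), from world to camera coordinates, as OpenCV has them; the wrist camera has in their place "mount" (4x4, takes a point from camera to tool coordinates, whose origin is the TCP and whose axes are the flange's). Camera axes: x right, y down, z forward; pixel columns grow to the right and rows downward; lengths in m; the calibration is good to about 2 mm. A picture is of the moment at which its call begins: read the wrist's pose just before it. There is no depth.
- workorder.sign_off(): hands the job in, once; it reports no verdict.
Trained networks look in the newest picture that a camera, given by its name, has taken for a name from the list of things; names that differ only in an ending like _2 or _b are one class to them, and where a whole thing is asked for, a point or a joint stands for the part that bears it (a point fixed in the world has none). Each returns a list of dicts, best first, with "p" (0 to 1); they miss things now and then, are a little off and sometimes report something else, mostly with a low value. They report only what shows in the picture. A call takes as long as a camera call. They do not tell look-alikes from the thing itself.
- outline_of(camera, thing): "mask" (400x640 bool, what is visible of it) and "rect" ([left, top, width, height] in pixels, round what is visible of it).
The state is a dict: "clock": time; "joints": joint angles; "dq": joint speeds; "joint_efforts": joint torques, N m; "position": TCP position; "ee_rot": TCP orientation; "force": force on the tool from outside, world axes, zero at the start; "ft_torque": the same for the moment, N m; "width": opening from 0.0 (shut) to 1.0 (fully open).
Only numpy, scipy, OpenCV 4.12 (cv2) and the standard library are available. Lean on these libraries where they do the work, as an engineer would, in place of code of your own. Each camera call takes 0.05 s, during which the arm holds its last target. There are 200 camera calls.

## Task

Bring the tall battery box up to its charging dock, the low aluminium block on the bench: with the fingertips, push the tray it stands in until its far wall is flush against the dock's front and the tray's sides are even with the dock's ends. Push only low on the tray so that it slides and does not tip: do not touch the box or its carry handle with the fingers, and do not lift anything. Leave the small things round the dock where they stand.

Things in the scene. Friction and masses are not known exactly. Their poses are not given: they have to be found in the camera images.
- battery_tray: square grey open tray with the battery box fixed in it: one loose piece, 1.05 to 1.55 kg, 233 mm high. Tray 150 x 150 mm, walls 42 mm high: push these. Starts before the dock and off to its right, within 0.3 rad of parallel. Origin: centre of the tray's underside; x, y normal to its walls, z up; the -x wall looks to the robot. Slides by dry friction, 6 to 15 N; pushed above 75 mm it may tip
- battery_box: black box with grey lid, fixed mid-tray, not to be touched: 76 x 76 mm (lid 78 x 78), 6 to 183 mm above the bench, two brass terminals and a black carry handle on top (to 233 mm). Its sides stand 37 mm (lid 36 mm) inside the tray's outer faces. Origin: centre of its underside, 6 mm above the tray's, same axes
- dock: aluminium block screwed to the bench, 150 mm wide (as the tray), 30 mm deep, 30 mm high, a black strip with two brass contacts on top. Origin: middle of its front face at bench height; the front face is x = 0 and spans y = -0.075 to 0.075 m; x points into the block, away from the tray. Parked, the tray's centre is at x = -0.075, y = 0 m in this frame, axes parallel. Yaw -0.1 to 0.25 rad
- dropper_bottle: bystander: small brown dropper bottle with red teat, 30 mm wide, 118 mm high, behind the dock; origin at the centre of its underside
- eyepiece: bystander: black stepped eyepiece, 35 mm wide, 45 mm high, left of the dock; origin at the centre of its underside
- jar: bystander: white powder jar with a red cap, 60 mm wide, 60 mm high, left of the dock; origin at the centre of its underside
Mind the look-alikes: they are no part of the job. Several things look just like the dock: the one meant starts nearest to the robot's base.

How it is judged:
By the outcome, as a careful person would: the job done as asked, in the order asked, and still so for the second after the job is handed in, with the robot touching nothing.
It also fails if it takes over 67 s, if anything falls off the work surface, if the arm or the gripper's body presses on something with over 40 N, if the wrist force passes 120 N, or if a joint passes its speed limit or range.

## Working session

There is one attempt and no reset: what is moved stays moved. The work goes in short steps, Python scripts to look and compute and a tool call to move; the robot and the scene stay as the last step left them, time stands still between calls to the robot, and variables do not carry over. Pictures are saved under pics/ and viewed, about 8 in all and at most 12, crops included, and the job is handed in when it is done.

Besides the shell and the picture viewer there is one more tool, called as name(argument=value, ...) on one line, values as JSON. move_arm: Moves the arm, as the interface text tells. Its arguments: {"type":"object","properties":{"series":{"type":"array"},"grip":{"type":"number"},"force":{"type":"number"}},"required":["series"]}

```bash
ls; mkdir -p pics; cat > h.py <<'E'
import numpy as np, cv2
from cell import monitor, imaging, workorder, outline_of
def K(im): return np.array([[im['fx'],0,im['cx']],[0,im['fy'],im['cy']],[0,0,1.]]), np.array(im['dist_coeffs'],float)
def ray(im,uv):
    k,d=K(im); R=cv2.Rodrigues(np.array(im['rvec'],float))[0]; t=np.array(im['tvec'],float)
    n=cv2.undistortPoints(np.array(uv,float).reshape(-1,1,2),k,d).reshape(-1,2)
    return -R.T@t, np.c_[n,np.ones(len(n))]@R
def plane(im,uv,z):
    c,v=ray(im,uv); return c+v*((z-c[2])/v[:,2:])
def proj(im,P):
    k,d=K(im); return cv2.projectPoints(np.array(P,float).reshape(-1,3),np.array(im['rvec'],float),np.array(im['tvec'],float),k,d)[0].reshape(-1,2)
def save(n,c): cv2.imwrite('pics/'+n+'.png',np.ascontiguousarray(c[:,:,::-1]))
E
python3 - <<'E'
from h import *
s=monitor.observe(); print(s['clock'],s['position'],s['ee_rot'],s['force'])
for n in ['top','side']:
    im=imaging.get_image(n); save(n+'0',im['color'])
    R=cv2.Rodrigues(np.array(im['rvec'],float))[0]; print(n,-R.T@np.array(im['tvec']), R[2])
    for t in ['battery_tray','battery_box','dock','dropper_bottle','eyepiece','jar']:
        for o in outline_of(n,t): print(n,t,round(o['p'],2),o['rect'])
E
```

```text
pics
0.0 [0.23329571 0.57923729 0.20682614] [-5.97697513e-01 -3.08404317e+00  2.51343062e-03] [ 0.06904215 -0.09717997  0.18619168]
top [ 0.4644823  -0.28085053  1.48819811] [ 0.13308527  0.01603888 -0.99097481]
top battery_tray 0.72 [311.3, 206.4, 64.9, 64.4]
top battery_box 0.56 [326.2, 217.7, 39.6, 34.6]
top dock 0.78 [411.2, 213.8, 50.9, 14.8]
top dock 0.66 [283.9, 186.6, 55.8, 19.3]
top eyepiece 0.52 [244.3, 205.7, 14.3, 10.6]
top eyepiece 0.48 [261.2, 194.3, 24.0, 19.7]
top jar 0.77 [259.3, 192.5, 23.9, 20.0]
side [0.43186773 0.49759549 0.60137372] [ 0.2310724  -0.7807557  -0.58053947]
side battery_tray 0.72 [326.8, 107.2, 70.1, 116.9]
side battery_box 0.92 [342.4, 108.1, 45.7, 94.1]
side dock 0.88 [285.4, 181.7, 25.0, 43.1]
side dock 0.53 [342.9, 108.9, 44.9, 96.5]
side dock 0.16 [271.6, 216.4, 26.7, 39.4]
side dropper_bottle 0.82 [272.2, 167.2, 12.1, 41.6]
side dropper_bottle 0.27 [330.6, 106.0, 63.6, 117.7]
side eyepiece 0.57 [277.3, 250.2, 16.9, 31.2]
side jar 0.93 [269.3, 217.6, 28.9, 39.8]
```

```bash
python3 - <<'E'
import cv2
a=cv2.imread('pics/top0.png'); b=cv2.imread('pics/side0.png')
cv2.imwrite('pics/topc.png',cv2.resize(a[150:300,220:480],None,fx=3,fy=3,interpolation=cv2.INTER_CUBIC))
cv2.imwrite('pics/sidec.png',cv2.resize(b[80:300,220:440],None,fx=2.7,fy=2.7,interpolation=cv2.INTER_CUBIC))
E
```

```text
(no output)
```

View pics/top0.png

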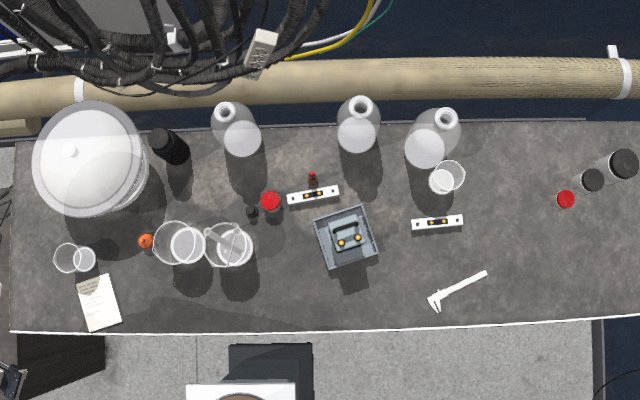

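View pics/topc.png

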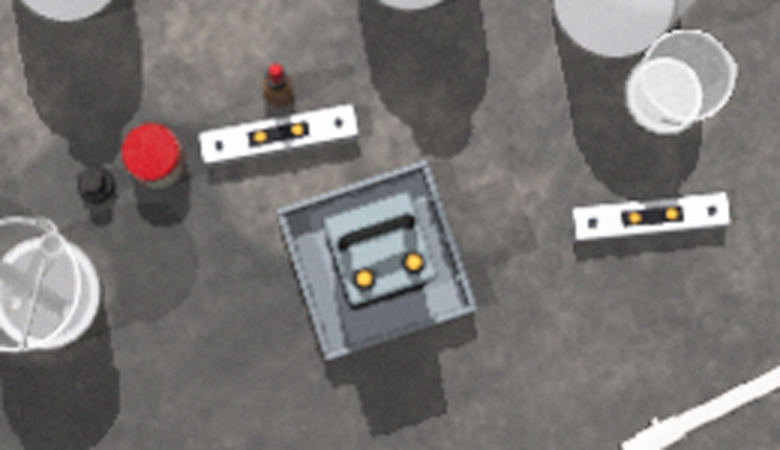

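View pics/sidec.png

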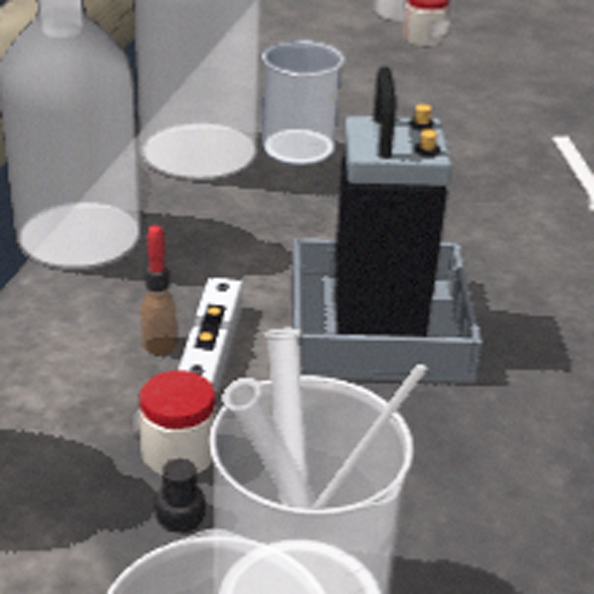

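The top view shows two docks, at (313,195) and (437,222). The left one has the bottle behind it and the jar and eyepiece to its left, and the tray is in front of it and to its right at (345,238). I'll fit both and compare their distances to the base.

```bash
cat >> h.py <<'E'
from scipy.optimize import least_squares
def fit(im,uv,local,x0):
    """fit x,y,yaw of local points (n,3) to pixels"""
    def P(p):
        c,s=np.cos(p[2]),np.sin(p[2]); L=np.array(local,float)
        return np.c_[p[0]+c*L[:,0]-s*L[:,1],p[1]+s*L[:,0]+c*L[:,1],L[:,2]]
    r=least_squares(lambda p:(proj(im,P(p))-uv).ravel(),x0); return r.x,np.sqrt(np.mean(r.fun**2))
DT=[[.03,.075,.03],[.03,-.075,.03],[0,-.075,.03],[0,.075,.03]]
TT=[[.075,.075,.042],[.075,-.075,.042],[-.075,-.075,.042],[-.075,.075,.042]]
E
python3 - <<'E'
from h import *
im=imaging.get_image('top'); o=np.array([220,150])
for n,c,L in [('dockL',[(200,133),(353,106),(357,132),(205,162)],DT),('dockR',[(573,209),(727,195),(730,225),(576,240)],DT),('tray',[(278,211),(427,162),(474,309),(327,358)],TT)]:
    uv=np.array(c)/3+o-1/3; g=plane(im,uv,L[0][2]); x0=[*g[:,:2].mean(0),0.1]
    x,e=fit(im,uv,L,x0); print(n,x.round(4),'rms',e.round(2),np.hypot(*x[:2]))
    print(g.round(3)[:,:2].tolist())
for n,u,z in [('jar',(151,150),.06),('eye',(96,185),.045),('bottle',(276,73),.118),('beaker',(232,245),0)]:
    uv=np.array(u)/3+o if n!='beaker' else u; print(n,plane(im,[uv],z).round(3))
E
```

```text
dockL [ 0.6756 -0.2278  0.1545] rms 0.48 0.7130286962756207
[[0.693, -0.15], [0.715, -0.297], [0.689, -0.3], [0.665, -0.154]]
dockR [ 0.5837 -0.579   0.0595] rms 0.15 0.8222040117026379
[[0.609, -0.503], [0.618, -0.652], [0.589, -0.653], [0.579, -0.504]]
tray [ 0.5661 -0.3145  0.2857] rms 0.82 0.6475763850574586
[[0.615, -0.223], [0.657, -0.365], [0.517, -0.404], [0.476, -0.265]]
jar [[ 0.673 -0.107  0.06 ]]
eye [[ 0.643 -0.053  0.045]]
bottle [[ 0.731 -0.229  0.118]]
beaker [[0.553 0.014 0.   ]]
```

The left dock is nearer (0.713 m against 0.822 m), and it has the bystanders around it, so it's the one. In the dock frame the tray needs about +47 mm in x, +69 mm in y and -0.13 rad. I'll push from the right side first, then from the front. First step is a hover to the right.

move_arm(series=[[2,-2,4,0,0,0],[2,-2,4,0,0,0],[2,-2,4,0,0,0],[2,-2,4,0,0,0],[1.5,-4.5,1,0,0,-3],[1.5,-4.5,1,0,0,-3],[1.5,-4.5,1,0,0,-3],[1.5,-4.5,1,0,0,-3]])

```text
clock: 1.55
position: [0.3738, 0.3178, 0.4082]
ee_rot: [0.92, 3.004, 0.001]
force: [1.3, -0.5, 0.7]
width: 1.001
```

move_arm(series=[[1,-4.8,0,0,0,-3],[1,-4.8,0,0,0,-3],[1,-4.8,0,0,0,-3],[1,-4.8,0,0,0,-3],[1,-4.8,0,0,0,-3],[1,-4.8,0,0,0,-3],[1,-4.8,0,0,0,-3],[1,-4.8,0,0,0,-3]])

```text
clock: 2.35
position: [0.4533, -0.0663, 0.408]
ee_rot: [1.524, 2.746, 0.002]
force: [1.0, -0.9, -0.7]
width: 0.997
```

move_arm(series=[[0.5,-4.8,0,0,0,-3],[0.5,-4.8,0,0,0,-3],[0.5,-4.8,0,0,0,-3],[0.5,-4.8,0,0,0,-3],[0.5,-4.8,0,0,0,-3],[0.5,-4.8,0,0,0,-3],[0.5,-4.8,0,0,0,-3],[0,0,0,0,0,-3]])

```text
clock: 3.15
position: [0.4854, -0.4071, 0.4059]
ee_rot: [-2.072, -2.359, 0.008]
force: [-0.5, 0.6, 0.7]
width: 1.006
```

```bash
cat >> h.py <<'E'
def wrist():
    s=monitor.observe(); im=imaging.get_image('wrist')
    T=np.eye(4); T[:3,:3]=cv2.Rodrigues(np.array(s['ee_rot'],float))[0]; T[:3,3]=s['position']
    W=np.linalg.inv(T@np.array(im['mount'])); im['rvec']=cv2.Rodrigues(W[:3,:3])[0].ravel(); im['tvec']=W[:3,3]
    return im
def draw(im,L,p):
    c,s=np.cos(p[2]),np.sin(p[2]); L=np.array(L,float)
    uv=proj(im,np.c_[p[0]+c*L[:,0]-s*L[:,1],p[1]+s*L[:,0]+c*L[:,1],L[:,2]])
    im['color']=im['color'].copy(); cv2.polylines(im['color'],[np.int32(uv)],True,(255,0,255),1); return uv
E
python3 - <<'E'
from h import *
im=wrist(); print(np.array(im['mount']).round(3).tolist())
print(draw(im,DT,[.6756,-.2278,.1545]).round(0).tolist(),draw(im,TT,[.5661,-.3145,.2857]).round(0).tolist()); save('w1',im['color'])
E
```

```text
[[0.001, -0.97, -0.245, 0.065], [1.0, 0.001, 0.001, -0.001], [-0.0, -0.245, 0.97, -0.177], [0.0, 0.0, 0.0, 1.0]]
[[489.0, -5.0], [483.0, 102.0], [464.0, 102.0], [469.0, -5.0]] [[431.0, 37.0], [440.0, 142.0], [341.0, 157.0], [326.0, 53.0]]
```

View pics/w1.png

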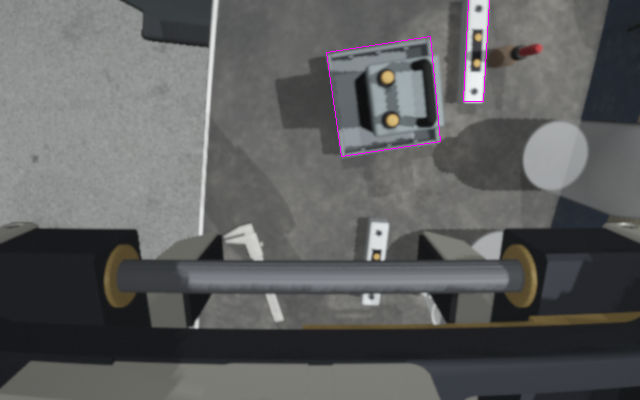

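```bash
python3 -c "
from h import *
s=monitor.observe();print(np.round(s['joints'],2))"
```

```text
[ 0.09  0.45  0.89  1.24 -0.34  1.61  1.04]
```

move_arm(series=[[3.7,-1.2,-1,6.6,1,0.5],[3.7,-1.2,-1,6.6,1,0.5],[3.6,-1.2,-1,6.6,1,0.5],[0,0,-4.8,0,0,0],[0,0,-4.8,0,0,0],[0,0,-4.8,0,0,0],[0,0,-4.8,0,0,0],[0,0,-4.8,0,0,0]])

```text
clock: 4.0
position: [0.5692, -0.4182, 0.1318]
ee_rot: [-1.875, -2.233, -0.213]
force: [0.6, 0.8, 0.7]
width: 1.001
```

```bash
cat >> h.py <<'E'
D=np.array([.6756,-.2278,.1545])
def todock(P): 
    c,s=np.cos(D[2]),np.sin(D[2]); d=np.asarray(P)[...,:2]-D[:2]; return d@np.array([[c,-s],[s,c]])
def toworld(q):
    c,s=np.cos(D[2]),np.sin(D[2]); return D[:2]+np.array([[c,-s],[s,c]])@np.array(q)
def hand():
    s=monitor.observe(); R=cv2.Rodrigues(np.array(s['ee_rot'],float))[0]
    print('t',round(s['clock'],2),'dock xy',todock(s['position']).round(4),'z',round(s['position'][2],4),'y-yaw rel dock deg',np.round(np.degrees(np.arctan2(R[1,1],R[0,1])-D[2]),2),'z axis',R[:,2].round(3),'F',np.round(s['force'],1),'q7',round(s['joints'][6],2))
E
python3 -c "
from h import *
hand(); s=monitor.observe(); print(s['position'], (toworld([-.113,-.2])-s['position'][:2]))"
```

```text
t 4.0 dock xy [-0.1345 -0.1718] z 0.1318 y-yaw rel dock deg 1.33 z axis [-0.073  0.248 -0.966] F [0.6 0.8 0.7] q7 1.11
[ 0.56918578 -0.41823112  0.13179824] [ 0.02553742 -0.02457572]
```

move_arm(series=[[2.5,-2.5,0,5,0.8,-1.3],[0,0,-3.5,0,0,0],[0,0,-3.5,0,0,0],[0,0,-3,0,0,0],[0,0,0,0,0,0]])

```text
clock: 4.5
position: [0.5912, -0.4401, 0.0285]
ee_rot: [-1.85, -2.154, -0.29]
force: [-0.1, 1.2, 0.3]
width: 1.003
```

```bash
python3 -c "
from h import *
hand()"
```

```text
t 4.5 dock xy [-0.1161 -0.1968] z 0.0285 y-yaw rel dock deg 0.16 z axis [-0.085  0.334 -0.939] F [-0.1  1.2  0.3] q7 1.13
```

move_arm(series=[[-0.18,1.18,0,0,0,0],[-0.18,1.18,0,0,0,0],[-0.09,0.6,0,0,0,0],[-0.09,0.6,0,0,0,0],[-0.12,0.8,0,0,0,0],[-0.12,0.8,0,0,0,0],[-0.12,0.8,0,0,0,0],[-0.12,0.8,0,0,0,0]])

```text
clock: 5.3
position: [0.5821, -0.3752, 0.0331]
ee_rot: [-1.857, -2.159, -0.289]
force: [-0.2, 0.1, 0.3]
width: 0.998
```

move_arm(series=[[-0.14,0.9,0,0,0,0],[-0.14,0.9,0,0,0,0],[-0.09,0.6,0,0,0,0],[-0.05,0.3,0,0,0,0],[0,0,0,0,0,0]])

```text
clock: 5.8
position: [0.578, -0.3492, 0.0333]
ee_rot: [-1.857, -2.159, -0.289]
force: [0.1, -1.6, 0.2]
width: 1.001
```

```bash
python3 - <<'E'
from h import *
hand(); im=wrist(); draw(im,DT,D); save('w2',im['color'])
t=imaging.get_image('top'); save('t2',t['color']); 
p=[*toworld([-.12,-.01]),D[2]]; draw(t,DT,D); draw(t,TT,p)
cv2.imwrite('pics/w2t.png',np.vstack([cv2.resize(im['color'],None,fx=.75,fy=.75),cv2.resize(t['color'][170:280,240:400],(480,330))])[:,:,::-1])
E
```

```text
t 5.8 dock xy [-0.1152 -0.1049] z 0.0333 y-yaw rel dock deg 0.04 z axis [-0.079  0.328 -0.941] F [ 0.1 -1.6  0.2] q7 1.11
```

View pics/w2t.png

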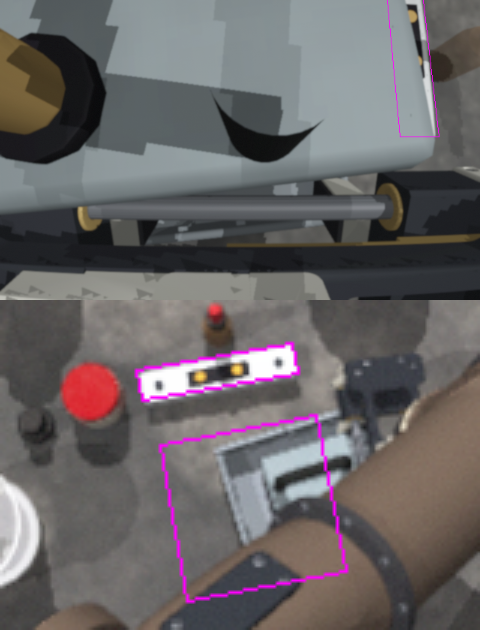

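```bash
python3 - <<'E'
from h import *
t=imaging.get_image('top'); s=monitor.observe(); R=cv2.Rodrigues(np.array(s['ee_rot'],float))[0]
P=[np.array(s['position'])+R@np.array(v) for v in ([0,.055,.019],[0,-.055,.019],[0,.095,-.047],[0,-.095,-.047],[0,0,-.15])]
uv=proj(t,P); print(np.round(P,3).tolist(),uv.round(0).tolist())
a=t['color'].copy()
def mk(a,uv): [cv2.circle(a,tuple(map(int,u)),2,(0,255,0),-1) for u in uv]
mk(a,uv)
b=imaging.get_image('side'); c=b['color'].copy(); mk(c,proj(b,P))
cv2.imwrite('pics/s2.png',np.hstack([cv2.resize(a[150:300,260:440],(396,330)),cv2.resize(c[80:300,240:500],(390,330))])[:,:,::-1])
E
```

```text
[[0.631, -0.334, 0.014], [0.522, -0.351, 0.017], [0.676, -0.35, 0.075], [0.488, -0.379, 0.08], [0.59, -0.398, 0.174]] [[351.0, 214.0], [358.0, 252.0], [357.0, 196.0], [370.0, 263.0], [379.0, 222.0]]
```

View pics/s2.png

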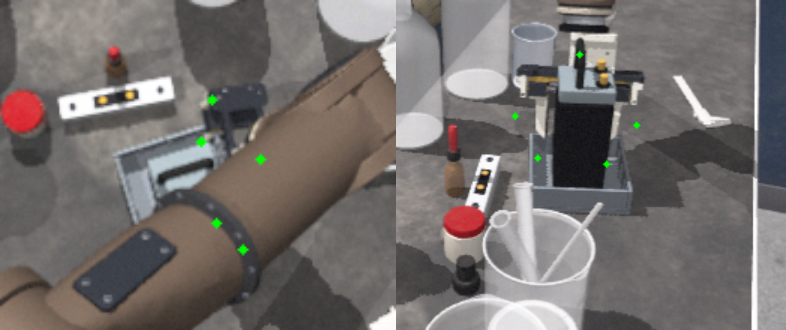

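```bash
python3 - <<'E'
from h import *
hand(); s=monitor.observe(); R=cv2.Rodrigues(np.array(s['ee_rot'],float))[0]
P=[np.array(s['position'])+R@np.array(v) for v in ([0,.055,.019],[0,-.055,.019],[0,.095,-.047],[0,-.095,-.047],[0,0,-.15])]
b=imaging.get_image('side'); draw(b,DT,D); draw(b,TT,[.5661,-.3145,.2857]); a=b['color']
t=imaging.get_image('top'); draw(t,DT,D); draw(t,TT,[.5661,-.3145,.2857]); d=t['color']
for u in proj(b,P): cv2.circle(a,tuple(map(int,u)),1,(0,255,0),-1)
for u in proj(t,P): cv2.circle(d,tuple(map(int,u)),1,(0,255,0),-1)
cv2.imwrite('pics/s3.png',np.hstack([cv2.resize(a[80:240,290:420],(400,492),interpolation=3),cv2.resize(d[165:288,290:390],(400,492),interpolation=3)])[:,:,::-1])
E
```

```text
t 6.0 dock xy [-0.1151 -0.1048] z 0.0331 y-yaw rel dock deg 0.03 z axis [-0.079  0.329 -0.941] F [ 0.1 -1.7  1.1] q7 1.11
```

View pics/s3.png

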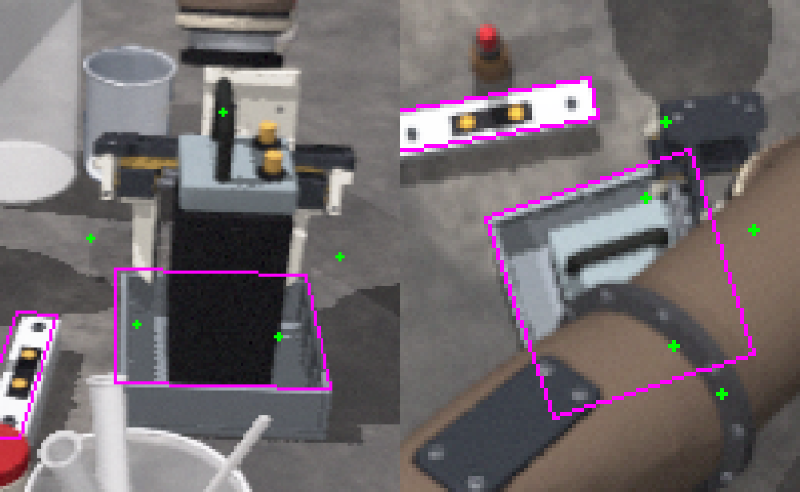

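```bash
python3 - <<'E'
from h import *
im=wrist(); hand(); draw(im,TT,[.5661,-.3145,.2857]); draw(im,DT,D)
L=np.array([[s*.039,s2*.039,.183] for s,s2 in ((1,1),(1,-1),(-1,-1),(-1,1))]); draw(im,L,[.5661,-.3145,.2857])
s=monitor.observe(); R=cv2.Rodrigues(np.array(s['ee_rot'],float))[0]
for v in ([0,.046,0],[0,-.046,0],[0,.046,.019],[0,-.046,.019]):
    u=proj(im,[np.array(s['position'])+R@np.array(v)])[0]; print(u.round()); cv2.circle(im['color'],tuple(map(int,u)),3,(0,255,0),-1)
save('w3',im['color']); print(s['joints'])
E
```

```text
t 6.15 dock xy [-0.1151 -0.1048] z 0.033 y-yaw rel dock deg 0.04 z axis [-0.079  0.329 -0.941] F [ 0.2 -2.2  1. ] q7 1.11
[409. 238.]
[234. 238.]
[402. 226.]
[242. 226.]
[ 0.34512935  0.89024086  0.47667855  1.34994391 -0.58180624  1.32330798
  1.11256328]
```

View pics/w3.png

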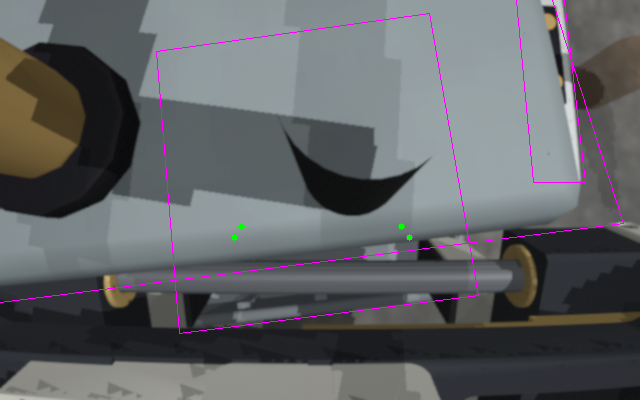

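The overlays are exact, so the tray has not moved, and there was no contact. In the side view the hand looks about 4 cm higher along the tool axis than the state implies, so the tips passed over the wall. I'll back off and check the tip height where the side camera can see it.

move_arm(series=[[0.3,-2,0,0,0,0],[0.4,-2.7,0,0,0,0],[0.5,-3,0,0,0,0],[0.5,-3,0,0,0,0],[0,0,0,0,0,0]])

```text
clock: 6.65
position: [0.593, -0.4601, 0.0318]
ee_rot: [-1.861, -2.155, -0.286]
force: [-1.6, -0.7, -0.6]
width: 1.0
```

```bash
python3 - <<'E'
from h import *
hand(); s=monitor.observe(); R=cv2.Rodrigues(np.array(s['ee_rot'],float))[0]
b=imaging.get_image('side'); a=b['color'].copy(); w=wrist()['color'].copy()
for k,col in ((.019,(0,255,0)),(0,(255,0,0)),(-.02,(255,0,255))):
    for y in (.055,-.055):
        u=proj(b,[np.array(s['position'])+R@np.array([0,y,k])])[0]; cv2.circle(a,tuple(map(int,u*1)),1,col,-1)
        print(k,y,u.round(1))
cv2.imwrite('pics/s4.png',np.hstack([cv2.resize(a[80:230,290:430],(480,514),interpolation=3),cv2.resize(w,(320,514))])[:,:,::-1])
E
```

```text
t 6.65 dock xy [-0.1173 -0.2168] z 0.0318 y-yaw rel dock deg -0.17 z axis [-0.08   0.327 -0.942] F [-1.6 -0.7 -0.6] q7 1.12
0.019 0.055 [340.5 162.4]
0.019 -0.055 [382.9 165.5]
0 0.055 [340.9 155.3]
0 -0.055 [383.5 158.2]
-0.02 0.055 [341.4 147.7]
-0.02 -0.055 [384.2 150.6]
```

View pics/s4.png

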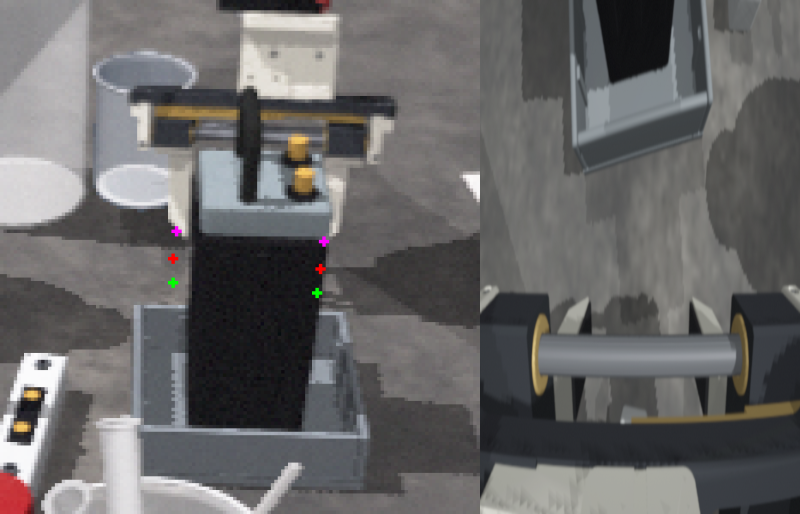

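The fingertips are really about 40 mm further back along the tool axis than stated: the visible ends fall on the k = -0.02 m marks. I'll correct by lowering about 36 mm, watching the force.

move_arm(series=[[0,0,-1,0,0,0],[0,0,-1,0,0,0],[0,0,-1,0,0,0],[0,0,-0.3,0,0,0],[0,0,0,0,0,0]])

```text
clock: 7.25
position: [0.5947, -0.4551, -0.0009]
ee_rot: [-1.855, -2.158, -0.289]
force: [-0.5, 0.1, 0.0]
width: 1.002
```

move_arm(series=[[0,0,-0.2,0,0,0],[-0.3,2,0,0,0,0],[-0.3,2,0,0,0,0],[-0.15,1,0,0,0,0],[-0.15,1,0,0,0,0],[-0.1,0.6,0,0,0,0],[0,0,0,0,0,0]])

```text
clock: 7.95
position: [0.5849, -0.3909, -0.0015]
ee_rot: [-1.858, -2.16, -0.287]
force: [1.0, -2.9, -0.1]
width: 1.0
```

```bash
python3 -c "
from h import *
hand()"
```

```text
t 7.95 dock xy [-0.1148 -0.1472] z -0.0015 y-yaw rel dock deg 0.03 z axis [-0.079  0.326 -0.942] F [ 1.  -2.9 -0.1] q7 1.14
```

move_arm(series=[[-0.12,0.8,0,0,0,0],[-0.12,0.8,0,0,0,0],[-0.12,0.8,0,0,0,0],[-0.12,0.8,0,0,0,0],[0,0,0,0,0,0]])

```text
clock: 8.45
position: [0.58, -0.3592, -0.0016]
ee_rot: [-1.859, -2.159, -0.287]
force: [-0.4, -3.7, 0.8]
width: 1.002
```

```bash
python3 - <<'E'
from h import *
hand(); 
for n in ('top','side'):
    im=imaging.get_image(n)
    for o in outline_of(n,'battery_tray')[:1]: print(n,o['p'],o['rect'])
E
```

```text
t 8.45 dock xy [-0.1147 -0.1151] z -0.0016 y-yaw rel dock deg 0.0 z axis [-0.079  0.327 -0.942] F [-0.4 -3.7  0.8] q7 1.13
top 0.67 [304.2, 206.7, 54.0, 51.2]
side 0.92 [323.4, 112.5, 65.1, 123.1]
```

The tray is sliding now. Next I'll push further, stopping a few mm short, then retract for an unobstructed look.

move_arm(series=[[-0.12,0.8,0,0,0,0],[-0.12,0.8,0,0,0,0],[-0.12,0.8,0,0,0,0],[-0.08,0.5,0,0,0,0],[-0.03,0.2,0,0,0,0],[0,0,0,0,0,0]])

```text
clock: 9.25
position: [0.576, -0.3279, -0.0018]
ee_rot: [-1.858, -2.16, -0.289]
force: [0.6, -5.1, 1.5]
width: 1.0
```

```bash
python3 -c "
from h import *
hand()"
```

```text
t 9.25 dock xy [-0.1138 -0.0836] z -0.0018 y-yaw rel dock deg 0.02 z axis [-0.078  0.327 -0.942] F [ 0.6 -5.1  1.5] q7 1.13
```

move_arm(series=[[0.3,-2,0,0,0,0],[0.6,-4,0,0,0,0],[0.6,-4.5,1,0,0,0],[0,-2,4.5,0,0,0],[0,0,4.9,0,0,0],[0,0,4.9,0,0,0],[0,0,4.9,0,0,0],[0,0,4.9,0,0,0]])

```text
clock: 10.05
position: [0.5906, -0.4506, 0.2508]
ee_rot: [-1.854, -2.158, -0.291]
force: [1.1, -0.6, -0.1]
width: 0.999
```

```bash
python3 - <<'E'
from h import *
hand(); s=monitor.observe(); print(s['position'],np.round(s['joints'],2))
for n in ('top','side'):
    im=imaging.get_image(n); save(n+'5',im['color'])
a=cv2.imread('pics/top5.png'); b=cv2.imread('pics/side5.png')
cv2.imwrite('pics/c5.png',np.hstack([cv2.resize(a[175:285,270:380],(440,440),interpolation=3),cv2.resize(b[100:260,270:400],(357,440),interpolation=3)]))
E
```

```text
t 10.05 dock xy [-0.1183 -0.2071] z 0.2508 y-yaw rel dock deg 0.1 z axis [-0.08   0.331 -0.94 ] F [ 1.1 -0.6 -0.1] q7 1.01
[ 0.59058398 -0.45064179  0.25081612] [ 0.51  0.88  0.53  0.8  -0.56  1.85  1.01]
```

View pics/c5.png

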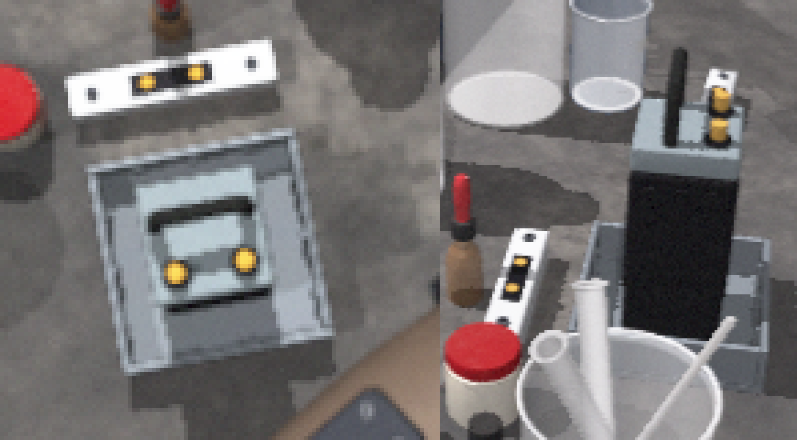

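```bash
cat >> h.py <<'E'
def edgefit(im,L,x0,step=.0005,R=.012):
    """refine x,y,yaw by summed gradient magnitude along the outline (Nelder-Mead multi-start)"""
    from scipy.optimize import minimize
    g=cv2.GaussianBlur(cv2.cvtColor(im['color'],cv2.COLOR_RGB2GRAY).astype(np.float32),(0,0),.7)
    m=np.hypot(cv2.Sobel(g,5,1,0),cv2.Sobel(g,5,0,1)); L=np.array(L,float)
    Q=np.vstack([a+(b-a)*np.linspace(.03,.97,60)[:,None] for a,b in zip(L,np.roll(L,-1,0))])
    def f(p):
        c,s=np.cos(p[2]),np.sin(p[2]); uv=proj(im,np.c_[p[0]+c*Q[:,0]-s*Q[:,1],p[1]+s*Q[:,0]+c*Q[:,1],Q[:,2]]).astype(np.float32)
        return -cv2.remap(m,uv[:,0],uv[:,1],cv2.INTER_CUBIC).clip(0,150).mean()
    best=min((minimize(f,np.array(x0)+[i*.003,j*.003,k*.015],method='Nelder-Mead',options=dict(initial_simplex=np.array(x0)+[i*.003,j*.003,k*.015]+np.array([[0,0,0],[.002,0,0],[0,.002,0],[0,0,.01]]))) for i in(-1,0,1) for j in(-1,0,1) for k in(-1,0,1)),key=lambda r:r.fun)
    return best.x,best.fun
E
python3 - <<'E'
from h import *
im=imaging.get_image('top'); o=np.array([270,175])
uvt=np.array([(87,169),(292,129),(332,335),(127,374)])/4+o-.375; uvd=np.array([(67,77),(273,40),(278,80),(72,118)])/4+o-.375
d,e=fit(im,uvd,DT,D); t,e2=fit(im,uvt,TT,[.57,-.25,.15]); print('manual',d.round(4),e.round(2),t.round(4),e2.round(2))
d2,f=edgefit(im,DT,d); t2,f2=edgefit(im,TT,t); print('edge',d2.round(4),f,t2.round(4),f2)
for a,b in ((d,t),(d2,t2)):
    c,s=np.cos(a[2]),np.sin(a[2]); v=b[:2]-a[:2]; print('tray in dock',round(c*v[0]+s*v[1],4),round(-s*v[0]+c*v[1],4),round(b[2]-a[2],4))
E
```

```text
manual [ 0.6749 -0.2282  0.1484] 0.21 [ 0.5646 -0.2492  0.1623] 0.53
edge [ 0.6759 -0.2272  0.1234] -150.0 [ 0.5623 -0.2496  0.1565] -127.8291015625
tray in dock -0.1123 -0.0045 0.014
tray in dock -0.1155 -0.0082 0.0331
```

```bash
sed -i 's/.clip(0,150)//; s/(0,0),.7/(0,0),1.0/' h.py; python3 - <<'E'
from h import *
im=imaging.get_image('top')
d2,f=edgefit(im,DT,[.6752,-.228,.151]); t2,f2=edgefit(im,TT,[.5646,-.2492,.162]); print('edge',d2.round(4),f,t2.round(4),f2)
a,b=d2,t2;c,s=np.cos(a[2]),np.sin(a[2]); v=b[:2]-a[:2]; print('tray in dock',round(c*v[0]+s*v[1],4),round(-s*v[0]+c*v[1],4),round(b[2]-a[2],4))
for o in outline_of('top','dock'): 
    q=cv2.minAreaRect(np.argwhere(o['mask'])[:,::-1].astype(np.float32)); print(o['rect'],q)
E
```

```text
edge [ 0.6754 -0.2272  0.1587] -364.5203857421875 [ 0.5603 -0.2496  0.1564] -118.06291961669922
tray in dock -0.1172 -0.0039 -0.0023
[286.1, 185.4, 54.3, 18.7] ((312.3097229003906, 195.3104705810547), (12.481249809265137, 52.41334915161133), 80.90972137451172)
```

The tray is about 5 mm short in y and close to parallel. I'm still on that side, so I'll nudge it +5 mm now.

move_arm(series=[[0,0,-4.9,0,0,0],[0,0,-4.9,0,0,0],[0,0,-4.9,0,0,0],[0,0,-4.9,0,0,0],[0,0,-4,0,0,0],[0,0,-1.6,0,0,0],[0,0,0,0,0,0]])

```text
clock: 11.0
position: [0.5888, -0.4498, -0.0067]
ee_rot: [-1.853, -2.153, -0.289]
force: [0.6, 0.4, 0.7]
width: 0.999
```

```bash
python3 -c "
from h import *
hand()"
```

```text
t 11.0 dock xy [-0.1199 -0.206 ] z -0.0067 y-yaw rel dock deg 0.04 z axis [-0.084  0.333 -0.939] F [0.6 0.4 0.7] q7 1.14
```

move_arm(series=[[-0.2,3,0.4,0,0,0],[-0.4,3,0,0,0,0],[-0.4,3,0,0,0,0],[-0.2,1.5,0,0,0,0],[-0.08,0.5,0,0,0,0],[0,0,0,0,0,0]])

```text
clock: 11.6
position: [0.5788, -0.3422, 0.003]
ee_rot: [-1.857, -2.162, -0.29]
force: [0.5, -0.6, -0.2]
width: 0.996
```

```bash
python3 -c "
from h import *
hand()"
```

```text
t 11.6 dock xy [-0.1132 -0.0981] z 0.003 y-yaw rel dock deg 0.09 z axis [-0.078  0.327 -0.942] F [ 0.5 -0.6 -0.2] q7 1.13
```

move_arm(series=[[-0.12,0.8,-0.4,0,0,0],[-0.09,0.6,0,0,0,0],[-0.05,0.3,0,0,0,0],[-0.05,0.25,0,0,0,0],[0,0,0,0,0,0]])

```text
clock: 12.1
position: [0.5744, -0.3239, -0.0031]
ee_rot: [-1.859, -2.159, -0.287]
force: [1.0, -4.2, -1.9]
width: 1.0
```

```bash
python3 -c "
from h import *
hand()"
```

```text
t 12.1 dock xy [-0.1148 -0.0794] z -0.0031 y-yaw rel dock deg -0.01 z axis [-0.079  0.326 -0.942] F [ 1.  -4.2 -1.9] q7 1.12
```

move_arm(series=[[0.3,-2,0,0,0,0],[0.6,-4,0,0,0,0],[0.6,-4.5,1,0,0,0],[0,-2,4.5,0,0,0],[0,0,4.9,0,0,0],[0,0,4.9,0,0,0],[0,0,4.9,0,0,0],[0,0,4.9,0,0,0]])

```text
clock: 12.9
position: [0.5892, -0.4468, 0.2501]
ee_rot: [-1.856, -2.158, -0.29]
force: [0.1, -1.1, -0.1]
width: 1.002
```

```bash
cat >> h.py <<'E'
def rel(d0=(.6754,-.2275,.155),t0=(.563,-.246,.155)):
    im=imaging.get_image('top'); a,_=edgefit(im,DT,d0); b,f=edgefit(im,TT,t0); a=(a+np.array(d0))/2
    c,s=np.cos(a[2]),np.sin(a[2]); v=b[:2]-a[:2]; print('dock',a.round(4),'tray',b.round(4),'tray in dock',round(c*v[0]+s*v[1],4),round(-s*v[0]+c*v[1],4),round(b[2]-a[2],4),round(float(f)))
    return im
E
python3 -c "
from h import *
hand();rel()"
```

```text
t 12.9 dock xy [-0.119  -0.2031] z 0.2501 y-yaw rel dock deg 0.06 z axis [-0.08   0.33  -0.941] F [ 0.1 -1.1 -0.1] q7 1.01
dock [ 0.6754 -0.2273  0.1569] tray [ 0.5598 -0.2453  0.1564] tray in dock -0.117 0.0003 -0.0004 -117
```

The tray is now at y ≈ 0.3 mm and yaw ≈ 0 in the dock frame. I'll swing round to the robot-side wall.

move_arm(series=[[-4,0,1,0,0,-8],[-4,0,1,0,0,-8],[-4,0,1,0,0,-8],[-4,0,1,0,0,-8],[0,4.5,0,0,0,-8],[0,4.5,0,0,0,-8],[0,4.5,0,0,0,-8],[0,4.5,0,0,0,-8]])

```text
clock: 13.75
position: [0.4291, -0.2691, 0.2877]
ee_rot: [-2.832, -0.893, -0.477]
force: [0.8, 1.5, 0.3]
width: 1.0
```

```bash
python3 -c "
from h import *
hand();s=monitor.observe();print(s['position'],toworld([-.25,0]),np.round(s['joints'],2))"
```

```text
t 13.75 dock xy [-0.2499 -0.0029] z 0.2877 y-yaw rel dock deg -63.54 z axis [ 0.258  0.219 -0.941] F [0.8 1.5 0.3] q7 0.07
[ 0.42912331 -0.2691189   0.28769104] [ 0.42857785 -0.26627152] [ 0.04  0.17  0.8   1.86 -0.5   1.19  0.07]
```

move_arm(series=[[0,0.1,-3,0,0,-6.6],[0,0.1,-3,0,0,-6.6],[0,0.1,-3,0,0,-6.6],[0,0,-4,0,0,-6.6],[0,0,-4.5,0,0,0],[0,0,-4.5,0,0,0],[0,0,-3,0,0,0],[0,0,0,0,0,0]])

```text
clock: 14.55
position: [0.4276, -0.2669, 0.035]
ee_rot: [-3.029, -0.234, -0.513]
force: [-0.2, 0.1, 0.3]
width: 0.999
```

```bash
sed -i 's/^D=.*/D=np.array([.6754,-.2274,.156])/' h.py; python3 -c "
from h import *
hand();s=monitor.observe();print(s['position'],toworld([-.25,0]))"
```

```text
t 14.55 dock xy [-0.2509 -0.0005] z 0.035 y-yaw rel dock deg -89.78 z axis [ 0.322  0.084 -0.943] F [-0.2  0.1  0.3] q7 0.34
[ 0.42761424 -0.26691263  0.03504695] [ 0.42843584 -0.26624201]
```

move_arm(series=[[0,0,-2,0,0,-0.2],[0,0,-1.7,0,0,0],[1.5,0.24,0,0,0,0],[1.5,0.24,0,0,0,0],[1,0.16,0,0,0,0],[1,0.16,0,0,0,0],[0.5,0.08,0,0,0,0],[0,0,0,0,0,0]])

```text
clock: 15.35
position: [0.4854, -0.2596, 0.0017]
ee_rot: [-3.033, -0.233, -0.522]
force: [0.1, 0.4, 0.1]
width: 1.002
```

```bash
python3 -c "
from h import *
hand()"
```

```text
t 15.35 dock xy [-0.1927 -0.0023] z 0.0017 y-yaw rel dock deg -89.87 z axis [ 0.328  0.08  -0.941] F [0.1 0.4 0.1] q7 0.34
```

Near contact. I'll slide it forward, stopping about 4 mm short.

move_arm(series=[[0.4,0.06,-0.2,0,0,0],[0.8,0.13,0,0,0,0],[0.8,0.13,0,0,0,0],[0.8,0.13,0,0,0,0],[0.4,0.06,0,0,0,0],[0.3,0.05,0,0,0,0],[0,0,0,0,0,0]])

```text
clock: 16.05
position: [0.5175, -0.2551, -0.0014]
ee_rot: [-3.035, -0.228, -0.517]
force: [-6.7, -1.1, 4.1]
width: 0.999
```

```bash
python3 -c "
from h import *
hand(); rel(t0=(.596,-.240,.155))"
```

```text
t 16.05 dock xy [-0.1603 -0.0028] z -0.0014 y-yaw rel dock deg -90.06 z axis [ 0.325  0.079 -0.942] F [-6.7 -1.1  4.1] q7 0.25
dock [ 0.6757 -0.2273  0.1564] tray [ 0.5996 -0.2391  0.1563] tray in dock -0.077 0.0002 -0.0001 -142
```

move_arm(series=[[0.3,0.05,0,0,0,0],[0.2,0.03,0,0,0,0],[0,0,0,0,0,0]])

```text
clock: 16.4
position: [0.5221, -0.2544, -0.0014]
ee_rot: [-3.035, -0.228, -0.517]
force: [-8.5, -1.5, 5.6]
width: 0.999
```

move_arm(series=[[0.2,0.03,0,0,0,0],[0,0,0,0,0,0]])

```text
clock: 16.6
position: [0.5238, -0.2542, -0.0014]
ee_rot: [-3.035, -0.227, -0.516]
force: [-10.0, -1.8, 5.5]
width: 1.0
```

move_arm(series=[[0.15,0.02,0,0,0,0],[0,0,0,0,0,0]])

```text
clock: 16.8
position: [0.524, -0.2542, -0.0017]
ee_rot: [-3.035, -0.226, -0.514]
force: [-14.7, -2.2, 9.2]
width: 0.998
```

```bash
python3 -c "
from h import *
hand(); rel(t0=(.600,-.239,.155))"
```

```text
t 16.8 dock xy [-0.1537 -0.0029] z -0.0017 y-yaw rel dock deg -90.13 z axis [ 0.323  0.078 -0.943] F [-14.7  -2.2   9.2] q7 0.23
dock [ 0.6751 -0.2274  0.157 ] tray [ 0.5974 -0.2395  0.1562] tray in dock -0.0786 0.0002 -0.0008 -148
```

The position has stopped and the force is rising, so the tray is on the dock. One slightly firmer press to make it flush, then I'll retreat.

move_arm(series=[[0.2,0.03,0,0,0,0],[0.2,0.03,0,0,0,0],[0,0,0,0,0,0]])

```text
clock: 17.15
position: [0.5244, -0.2543, -0.0025]
ee_rot: [-3.037, -0.223, -0.508]
force: [-29.1, -1.9, 17.0]
width: 0.997
```

move_arm(series=[[-1,-0.16,0,0,0,0],[-2,-0.3,0,0,0,0],[-4,-0.6,0,0,0,0],[-4,-0.6,2,0,0,0],[0,0,4.8,0,0,0],[0,0,4.8,0,0,0],[0,0,4.8,0,0,0],[0,0,4.8,0,0,0]])

```text
clock: 17.95
position: [0.4211, -0.2692, 0.2128]
ee_rot: [-3.034, -0.229, -0.52]
force: [2.3, 0.3, -0.8]
width: 1.001
```

```bash
python3 - <<'E'
from h import *
hand(); im=rel(t0=(.600,-.239,.155)); w=wrist(); s=imaging.get_image('side')
save('f_w',w['color']); save('f_t',im['color'])
cv2.imwrite('pics/f.png',np.vstack([np.hstack([cv2.resize(im['color'][180:270,270:370],(400,360),interpolation=3),cv2.resize(s['color'][100:260,260:400],(400,360),interpolation=3)]),cv2.resize(w['color'],(800,500))[:240]])[:,:,::-1])
E
```

```text
t 17.95 dock xy [-0.2577 -0.0017] z 0.2128 y-yaw rel dock deg -90.02 z axis [ 0.327  0.079 -0.942] F [ 2.3  0.3 -0.8] q7 -0.35
dock [ 0.6751 -0.2274  0.157 ] tray [ 0.5987 -0.2393  0.1571] tray in dock -0.0773 0.0001 0.0001 -161
```

View pics/f.png

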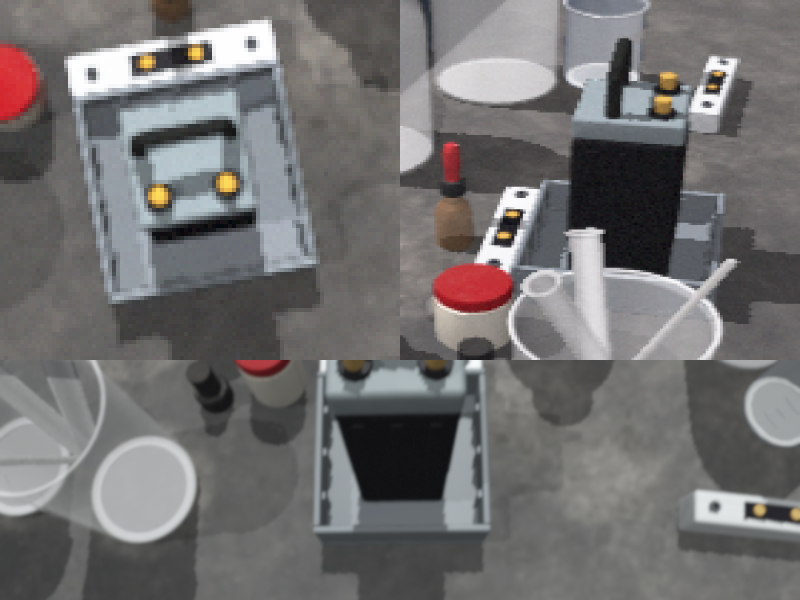

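```bash
python3 -c "
from h import *
s=monitor.observe();print(s['clock'],s['force']); print(workorder.sign_off())"
```

```text
18.1 [0.06465153 0.13086463 0.21344909]
the job is handed in; nothing more can be done
None
```

The tray is parked flush against the dock with its sides even with the dock's ends. The job was handed in at 18.1 s with the robot clear of everything.

I chose the left dock as the nearer one: 0.71 m from the base, against 0.82 m for its look-alike. With the open fingertips low on the tray walls, I pushed it about 7 cm to the left, nudged it 5 mm more, then slid it forward against the dock.

- **Position:** the last top-camera fit puts the tray at y = 0.1 mm and yaw 0.0001 rad in the dock frame.
- **Flushness:** the same fit gives x = -77 mm where -75 mm is ideal. The camera is only good to about 2 mm, and contact was clear: the arm stopped advancing while the force rose from 10 to 29 N. The final pictures show no gap.
- **Box and bystanders:** the box is upright. The bottle, jar and eyepiece look undisturbed in the pictures; I did not re-measure them.

**One check disagreed:** the fingertips really sit about 40 mm further back along the tool than stated. Because of that, my first push passed over the wall, close beside the box. The forces stayed near 2 N and the tray did not move, so I saw no sign of contact with the box. I corrected the height before the real pushes.

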